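# Load the sprung specimen cassette

## Task

Load the transport cassette: put the deep specimen box squarely on the box already in it, with its long sides flush with those of the box below, and press it gently down against the sprung floor until both end catches snap over its lid and it stays down when let go; then do the same with the shallow box on top of it. Keep the boxes level, do not ram the pile against its stop, and leave the clay vessel and the brush undisturbed.

Things in the scene. Friction and masses are not known exactly. Their poses are not given: they have to be found in the camera images.
- cassette: Fixed aluminium cassette. Origin: centre of the underside of its 190 x 110 x 12 mm base plate, on the table; z up, x lengthwise. End posts, 50 mm wide, inner faces at x = +-58.5 mm (a box has 3.5 mm play at each end), 178 mm tall plus lead-in lips flaring out 9 mm, up to 198 mm; nothing beyond x = +-95 mm. Long sides open: fingers can go down beside the pile.
- catch_low (a point): On the mid-axis 140 mm above the cassette's origin: lowest level of the catches. A stiff frame, set 0 to 18 mm higher (not told), bears a sprung nose at each end: flat underside, steep top 21 mm high, jutting to x = +-48.5 mm. A box pushed down parts them; below, they snap over its lid. The frame's ledges stop the lowest box 3 mm after the third lid passes: feel for that; ram no harder than 40 N.
- box_first: Closed grey specimen box with a lid, 110 x 56 x 40 mm (x, y, z), mass about 0.25 kg, already in the cassette on the platform, lid 1 to 19 mm below the catches. Origin: centre of its underside.
- box_deep: The deep closed grey specimen box, 110 x 56 x 45 mm (x, y, z), mass about 0.3 kg, lying flat on the table at one side of the cassette. Origin: centre of its underside. Either end may face either way.
- box_shallow: The shallow closed grey specimen box, 110 x 56 x 30 mm (x, y, z), mass about 0.2 kg, lying flat on the table at the other side of the cassette. Origin: centre of its underside. Either end may face either way.
- vessel: Bystander: dark grey clay vessel with four cups on a round foot, about 125 mm across and 95 mm high, on a 20 mm white foam pad. Origin: centre of its underside. Leave alone.
- brush: Bystander: a brush lying on the table beyond the cassette. Leave alone.
- platform: Black platform, 84 x 48 mm, that carries the pile between the posts. Origin: centre of its top face, 99 mm above the cassette's origin at the start (as high as it goes). Its spring pushes up with about 9 N there and 0.1 N more per mm sunk, more than the boxes weigh: a pile that is not latched rises again when let go. Pressing a box past the catches takes up to about 15 N.

How it is judged:
On the way:
1. the deep box lies squarely on the first box, held down by both catches, let go and at rest (z of box_deep in the frame of box_first between 0.037 and 0.043 m and x of box_deep in the frame of box_first between -0.008 and 0.008 m and y of box_deep in the frame of box_first between -0.005 and 0.005 m and angle between the x axis of box_deep and the x axis of box_first, either way round below 0.07 rad and z of box_deep in the frame of cassette between 0.0905 and 0.1145 m and contact force between the fingers and box_deep below 0.5 N and linear speed of box_deep below 0.02 m/s), for 0.2 s.
At the end, for the whole second after the job is handed in: The three boxes form one column in the cassette, held down by the catches (top lid at most 19.5 mm above catch_low and 4.5 mm below it, level within 0.04 rad): long sides flush within 5 mm, ends within 8 mm, turned under 0.07 rad, first box within 7 mm of the mid-line; at rest (z of box_deep in the frame of box_first between 0.037 and 0.043 m and x of box_deep in the frame of box_first between -0.008 and 0.008 m and y of box_deep in the frame of box_first between -0.005 and 0.005 m and angle between the x axis of box_deep and the x axis of box_first, either way round below 0.07 rad and z of box_shallow in the frame of box_deep between 0.042 and 0.048 m and x of box_shallow in the frame of box_deep between -0.008 and 0.008 m and y of box_shallow in the frame of box_deep between -0.005 and 0.005 m and angle between the x axis of box_shallow and the x axis of box_deep, either way round below 0.07 rad and z of box_shallow in the frame of cassette between 0.1055 and 0.1295 m and y of box_first in the frame of cassette between -0.007 and 0.007 m and angle between box_shallow's own z axis and vertical below 0.04 rad and linear speed of each of box_shallow, box_deep below 0.02 m/s); the robot touches nothing.
It fails at once if the pile is rammed: more than 45 N between the first and the deep box (contact force between box_first and box_deep above 45 N).
It fails at once if the deep box is tipped by more than 0.5 rad (angle between box_deep's own z axis and vertical above 0.5 rad).
It fails at once if the shallow box is tipped by more than 0.5 rad (angle between box_shallow's own z axis and vertical above 0.5 rad).
It fails at once if the vessel is moved by more than 20 mm (distance of vessel from where it was at the start of the episode above 0.02 m).
It fails at once if the brush is moved by more than 20 mm (distance of brush from where it was at the start of the episode above 0.02 m).
It also fails if it takes over 61 s, if anything falls off the work surface, if the arm or the gripper's body presses on something with over 40 N, if the wrist force passes 120 N, or if a joint passes its speed limit or range.

## Robot

A 6-joint arm with a two-finger parallel gripper is mounted at the origin on the work surface. World frame = base frame: x ahead of the robot, y to its left, z up, the work surface at z = 0. Lengths are in m, angles in rad, forces in N, time in s.
With the tool pointing down it reaches from about 0.35 to 0.775 m from the base axis. Payload 5.5 kg.
Tool frame: the origin (TCP) lies between the finger pads; the fingertips stand env.nose_length ahead of it and the grasp point (between the pads) lies 8 mm behind it (env.nose_length is the distance from the TCP to the fingertips, in m); z points along the fingers, y is the direction in which the jaws open and shut (so a half turn about z gives the same grasp; the last joint's range is limited). The gripper opens to 85 mm and grips with 20 to 120 N. Pads are 22 mm wide; open, the fingers measure 114 mm over their backs; the gripper's body (76 mm by 85 mm) begins 54 mm behind the grasp point. The pads swing forward as they close: fully open they stand 13 mm farther back than shut.
Start: joints at [1.037, 0.313, 0.046, 1.304, 0, 1.431], TCP at [0.221, 0.531, 0.242] pointing down, gripper open.
Joint ranges: [-2.76, 2.76], [-0.86, 1.69], [-1.03, 1.26], [-2.2, 2.34], [-1.47, 1.5], [-3.14, 3.14]. Speed limits (rad/s): [2.57, 2.57, 3.14, 3.14, 3.14, 3.14].

## Interface

Orientations are given as a unit quaternion [w, x, y, z].
In Python, from workcell import env gives the robot as it stands. The module is installed in compiled form; this text tells all that it offers.
- The arm moves only by the shell command python3 -m creep 'ROWS' [FORCE]. ROWS is a JSON object of lists of equal length, an entry for each row: "hand": the finger opening in mm, from 0 to 85.4; "delta_pos": the shift along the tool's x, y, z scaled (see below), a list of three; "turn": the turn about the tool's z scaled (see below). In form: {"hand": [hand, ...], "delta_pos": [[dx, dy, dz], ...], "turn": [turn, ...]}. A call has exactly 5 rows; each row shifts and turns the commanded pose from where the row before left it, along the tool's axes as they then stand; what a row does not reach is not made up. The controller multiplies each number of a shift by 0.8 m and each number of a turn by 5 degrees. A row lasts 1/12 s, in which the tool goes at most 41.7 mm and 7.16 degrees, less where a joint would pass 70% of its speed; a pose out of reach is approached as far as the arm can. A call with a number of a shift or a turn outside -1 to 1 is refused whole. A call with a gripper value outside its range is refused whole. The fingers move at their own pace and stop on an object; FORCE is the grip in N (left out, the last holds). Time passes only in rows, so rows that do not move let the fingers close, or fill a call up. It gives the time, the measured TCP pose, the force and the opening at its end, in the units of the state.
- env.get_state(): the state, without advancing time (a new reading comes with each control period).
- env.read_camera(name): name is "scene" or "top" or "wrist"; returns a dict with "pixels" (384x512x3 uint8, red, green, blue), "depth" (384x512 float32, m along the optical axis (not along the pixel's ray), 0 where there is no reading), "fx", "fy", "cx", "cy" (pixels), "origin" and "orientation" of the camera in the world. Camera axes: x right, y down, z forward; pixel columns grow to the right and rows downward; lengths in m; the calibration is good to about 2 mm. A picture is of the moment at which its call begins.
- env.hand_in(): hands the job in, once; it reports no verdict.
Trained networks look in the newest picture that a camera, given by its name, has taken for a name from the list of things; names that differ only in an ending like _2 or _b are one class to them, and where a whole thing is asked for, a point or a joint stands for the part that bears it (a point fixed in the world has none). Each returns a list of dicts, best first, with "score" (0 to 1); they miss things now and then, are a little off and sometimes report something else, mostly with a low value. They report only what shows in the picture. A call takes as long as a camera call.
- env.find_in(camera, target): "location" ([row, column] in pixels, amid what is visible of it).
- env.pinpoint(camera, target): "location" ([row, column] in pixels: a listed point, or the origin of a listed thing).
The state is a dict: "clock": time; "joint_pos": joint angles; "qvel": joint speeds; "tau": joint torques, N m; "tcp_pos": TCP position; "orientation": TCP orientation; "wrist_force": force on the tool from outside, world axes, zero at the start; "ft_torque": the same for the moment, N m; "finger_gap": finger opening in m.
Only numpy, scipy, OpenCV 4.12 (cv2) and the standard library are available. Lean on these libraries where they do the work, as an engineer would, in place of code of your own. Each camera call takes 0.05 s, during which the arm holds its last target.

## Working session

There is one attempt and no reset: what is moved stays moved. The work goes in short steps, Python scripts to look and compute and a shell command to move; the robot and the scene stay as the last step left them, time stands still between calls to the robot, and variables do not carry over. Pictures are saved under pics/ and viewed, and the job is handed in when it is done.

```bash
mkdir -p pics; cat > h.py <<'E'
import numpy as np, cv2
from scipy.spatial.transform import Rotation as R
from workcell import env
def q2R(q): return R.from_quat([q[1],q[2],q[3],q[0]]).as_matrix()
def cam(n,save=None):
    c=env.read_camera(n)
    if save: cv2.imwrite('pics/'+save,cv2.cvtColor(c['pixels'],cv2.COLOR_RGB2BGR))
    return c
def cloud(c):
    d=c['depth'];v,u=np.mgrid[:d.shape[0],:d.shape[1]]
    P=np.stack([(u-c['cx'])/c['fx']*d,(v-c['cy'])/c['fy']*d,d],-1)
    W=P@q2R(c['orientation']).T+np.array(c['origin'])
    W[d==0]=np.nan
    return W
E
python3 - <<'E'
from h import *
s=env.get_state();print({k:np.round(v,3).tolist() for k,v in s.items()},env.nose_length)
for n in ['top','scene']:
    c=cam(n,n+'0.png');W=cloud(c);np.save(n+'0.npy',W)
    print(n,np.round(c['origin'],3),np.round(q2R(c['orientation']),2).tolist())
    for t in ['cassette','box_first','box_deep','box_shallow','vessel','brush','platform','catch_low']:
        for f in (env.pinpoint,env.find_in):
            try:
                r=f(n,t)[:3]
                print(t,f.__name__,[(round(x['score'],2),np.round(x['location']).tolist(),np.round(W[int(x['location'][0]),int(x['location'][1])],3).tolist()) for x in r])
            except Exception as e: print(t,e)
E
```

```text
{'clock': 0.0, 'joint_pos': [1.037, 0.314, 0.045, 1.304, 0.0, 1.431], 'qvel': [-0.001, -0.002, -0.0, -0.001, -0.001, -0.002], 'tau': [0.0, -48.063, 29.853, 0.019, 0.0, 0.0], 'tcp_pos': [0.22, 0.531, 0.241], 'orientation': [-0.0, 0.196, 0.981, -0.001], 'wrist_force': [-0.23, -0.843, -1.021], 'ft_torque': [0.01, -0.006, 0.04], 'finger_gap': 0.085} 0.011
top [0.528 0.12  1.419] [[0.03, -1.0, 0.08], [-1.0, -0.03, -0.01], [0.01, -0.08, -1.0]]
cassette call [(0.69, [207.0, 289.0], [0.574, 0.006, 0.138])]
cassette call [(0.75, [212.0, 284.0], [0.561, 0.012, 0.008])]
box_first call [(0.92, [208.0, 290.0], [0.571, 0.007, 0.142])]
box_first call [(0.72, [212.0, 294.0], [0.559, -0.006, 0.141])]
box_deep call [(0.63, [231.0, 355.0], [0.507, -0.223, 0.041])]
box_deep call [(0.45, [211.0, 293.0], [0.565, -0.006, 0.139])]
box_shallow call [(0.56, [214.0, 206.0], [0.547, 0.275, 0.028])]
box_shallow call [(0.57, [212.0, 207.0], [0.557, 0.275, 0.034])]
vessel call [(0.73, [205.0, 139.0], [0.57, 0.483, 0.095])]
vessel call [(0.84, [206.0, 131.0], [0.569, 0.513, 0.09])]
brush call [(0.7, [144.0, 329.0],
[... 590 characters left out ...]
(0.65, [188.0, 184.0], [0.56, -0.015, 0.139]), (0.21, [310.0, 200.0], [0.773, -0.131, 0.019])]
box_deep call [(0.87, [261.0, 102.0], [0.548, -0.235, 0.045])]
box_deep call [(0.69, [253.0, 100.0], [0.525, -0.232, 0.044])]
box_shallow call []
box_shallow call [(0.8, [172.0, 273.0], [0.561, 0.263, 0.027])]
vessel call [(0.65, [144.0, 332.0], [0.584, 0.479, 0.037])]
vessel call [(0.62, [128.0, 333.0], [0.595, 0.454, 0.112])]
brush call [(0.6, [317.0, 202.0], [0.785, -0.137, 0.018])]
brush call [(0.76, [311.0, 202.0], [0.778, -0.129, 0.02])]
platform call []
platform call []
catch_low call [(0.85, [191.0, 182.0], [0.56, -0.024, 0.138])]
catch_low call [(0.68, [217.0, 192.0], [0.62, -0.04, 0.11])]
```

View pics/top0.png

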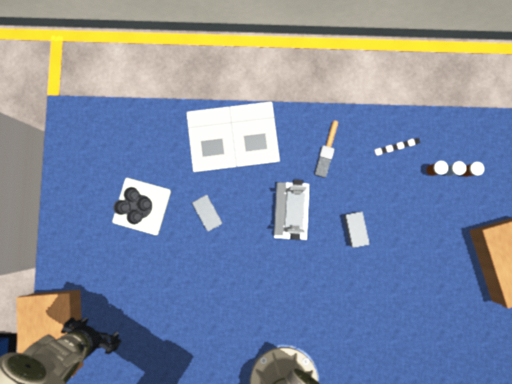

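View pics/scene0.png

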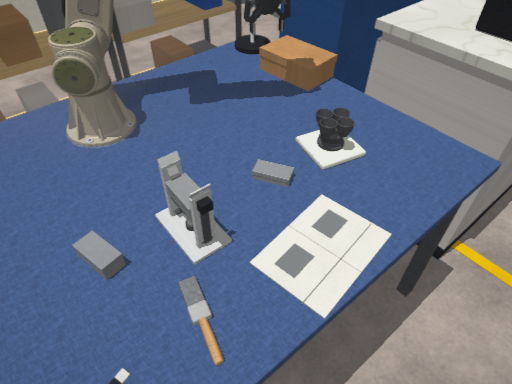

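```bash
python3 - <<'E'
from h import *
W=np.load('top0.npy')
def rect(lo,hi,xr,yr,name):
    m=(W[...,2]>lo)&(W[...,2]<hi)&(W[...,0]>xr[0])&(W[...,0]<xr[1])&(W[...,1]>yr[0])&(W[...,1]<yr[1])
    n,l,st,ce=cv2.connectedComponentsWithStats(m.astype(np.uint8))
    k=1+np.argmax(st[1:,4]);P=W[l==k]
    r=cv2.minAreaRect((P[:,:2]*1000).astype(np.float32))
    print(name,np.round(r[0],1),np.round(r[1],1),round(r[2],2),'z',np.round(np.median(P[:,2]),4),len(P),'mean',np.round(P.mean(0),4))
rect(.035,.06,(.4,.7),(-.35,-.1),'deep')
rect(.02,.045,(.4,.7),(.15,.4),'shallow')
rect(.125,.15,(.4,.7),(-.09,.1),'first')
rect(.165,.21,(.4,.56),(-.09,.1),'post near')
rect(.165,.21,(.58,.7),(-.09,.1),'post far')
rect(.165,.21,(.4,.7),(-.09,.1),'posts')
rect(.006,.03,(.4,.7),(-.1,.12),'base')
E
```

```text
deep [ 509.2 -231.1] [109.6  57.1] 12.91 z 0.0438 572 mean [ 0.509  -0.2304  0.0439]
shallow [551.9 271.3] [110.6  55.8] 30.59 z 0.0292 553 mean [0.5514 0.2711 0.0293]
first [566.3 -12.9] [ 56.5 109.1] 87.56 z 0.1382 617 mean [ 0.567  -0.0121  0.1382]
post near [493.8 -13. ] [33.1 49.6] 1.39 z 0.1766 148 mean [ 0.4954 -0.0123  0.179 ]
post far [639.4 -16.2] [33.9 49.9] 1.57 z 0.1771 143 mean [ 0.6372 -0.0161  0.1797]
posts [493.8 -13. ] [33.1 49.6] 1.39 z 0.1766 148 mean [ 0.4954 -0.0123  0.179 ]
base [567.6  15.1] [ 51.5 189.6] 88.01 z 0.0114 586 mean [0.5658 0.0216 0.0117]
```

The top view shows the deep box at about (231,356), the shallow box at (213,207), the cassette at (211,293), the vessel at (206,132) and the brush at (150,327). The network hits agree with this. I'll turn the tool to line up with the cassette, then go above it for a close look with the wrist camera.

```bash
cat >> h.py <<'E'
def plan(x=None,y=None,z=None,jaw=None):
    s=env.get_state();Rm=q2R(s['orientation']);p=np.array(s['tcp_pos'])
    j=np.degrees(np.arctan2(Rm[1,1],Rm[0,1]))
    t=p.copy()
    for i,a in enumerate((x,y,z)):
        if a is not None:t[i]=a
    print('clock',round(s['clock'],2),'tcp',np.round(p,4),'jaw',round(j,2),'gap',round(s['finger_gap'],4),'F',np.round(s['wrist_force'],1),'q6',round(s['joint_pos'][5],2))
    if jaw is None: jaw=j
    dy=(jaw-j+90)%180-90
    Rz=R.from_euler('z',dy,degrees=True).as_matrix()
    d=(Rz@Rm).T@(t-p)/0.8
    print('turn total',round(-dy/5,3),'shift after turn (units)',np.round(d,4),'rows',round(np.linalg.norm(d)/0.052,1))
E
python3 -m creep '{"hand":[85,85,85,85,85],"delta_pos":[[0,0,-0.02],[0,0,-0.02],[0,0,-0.02],[0,0,-0.02],[0,0,-0.02]],"turn":[-0.82,-0.82,-0.82,-0.82,-0.82]}' 40
python3 - <<'E'
from h import *
plan(0.567,-0.0,0.36,88)
E
```

```text
clock: 2.12
tcp_pos: [0.2206, 0.5309, 0.3231]
orientation: [-0.0, 0.016, 1.0, 0.0]
wrist_force: [-0.2, -0.0, 0.2]
finger_gap: 0.0852
clock 2.12 tcp [0.2206 0.5309 0.3231] jaw 88.14 gap 0.0852 F [-0.2 -0.   0.2] q6 1.07
turn total 0.028 shift after turn (units) [-0.4559 -0.6481 -0.0462] rows 15.3
```

```bash

python3 -m creep '{"hand":[85,85,85,85,85],"delta_pos":[[-0.029,-0.042,-0.003],[-0.029,-0.042,-0.003],[-0.029,-0.042,-0.003],[-0.029,-0.042,-0.003],[-0.029,-0.042,-0.003]],"turn":[0,0,0,0,0]}' >/dev/null
python3 -m creep '{"hand":[85,85,85,85,85],"delta_pos":[[-0.029,-0.042,-0.003],[-0.029,-0.042,-0.003],[-0.029,-0.042,-0.003],[-0.029,-0.042,-0.003],[-0.029,-0.042,-0.003]],"turn":[0,0,0,0,0]}' >/dev/null
python3 -m creep '{"hand":[85,85,85,85,85],"delta_pos":[[-0.029,-0.042,-0.003],[-0.029,-0.042,-0.003],[-0.029,-0.042,-0.003],[-0.02,-0.03,-0.003],[0,0,0]],"turn":[0,0,0,0,0]}'
python3 - <<'E'
from h import *
c=cam('wrist','w1.png');np.save('w1.npy',cloud(c))
print(np.round(c['origin'],3),np.round(q2R(c['orientation']),3).tolist(),c['fx'])
plan(0.567,-0.0,0.36,88)
E
```

```text
clock: 3.37
tcp_pos: [0.5243, 0.0545, 0.3553]
orientation: [0.0, 0.021, 1.0, -0.001]
wrist_force: [0.5, 0.1, 0.8]
finger_gap: 0.0854
[0.451 0.058 0.487] [[0.043, 0.956, 0.29], [0.999, -0.041, -0.014], [-0.001, 0.291, -0.957]] 305.09933952810076
clock 3.42 tcp [0.5228 0.0566 0.3553] jaw 87.67 gap 0.0852 F [-1.1  0.5  0.7] q6 -0.0
turn total -0.066 shift after turn (units) [-0.0577 -0.0687 -0.0058] rows 1.7
```

View pics/w1.png

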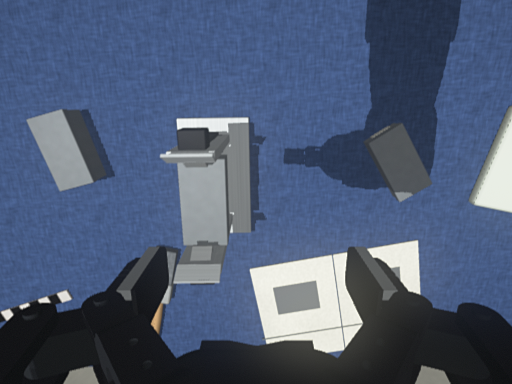

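```bash
cat > m.py <<'E'
from h import *
def rect(W,lo,hi,xr,yr,name):
    m=(W[...,2]>lo)&(W[...,2]<hi)&(W[...,0]>xr[0])&(W[...,0]<xr[1])&(W[...,1]>yr[0])&(W[...,1]<yr[1])
    n,l,st,ce=cv2.connectedComponentsWithStats(m.astype(np.uint8))
    k=1+np.argmax(st[1:,4]);P=W[l==k]
    r=cv2.minAreaRect((P[:,:2]*1000).astype(np.float32))
    print(name,np.round(r[0],1),np.round(r[1],1),round(r[2],2),'z',np.round(np.median(P[:,2]),4),len(P),'mean',np.round(P.mean(0),4),'x',np.round(np.percentile(P[:,0],[.5,99.5]),4),'y',np.round(np.percentile(P[:,1],[.5,99.5]),4))
E
python3 - <<'E'
from m import *
W=np.load('w1.npy')
print(np.nanmedian(W[60:110,250:350,2]))
rect(W,.038,.06,(.4,.7),(-.35,-.1),'deep')
rect(W,.024,.045,(.4,.7),(.15,.4),'shallow')
rect(W,.132,.145,(.4,.7),(-.09,.1),'first')
rect(W,.172,.21,(.4,.56),(-.09,.1),'post near')
rect(W,.172,.21,(.58,.7),(-.09,.1),'post far')
rect(W,.150,.172,(.45,.7),(-.09,.1),'noses')
rect(W,.006,.02,(.4,.7),(-.1,.12),'base')
# profile along mid axis
for y in (-.03,-.022,-.014,-.006,.002):
    m=(abs(W[...,1]-y)<.002)&(W[...,2]>.1)
    P=W[m];P=P[np.argsort(P[:,0])]
    print(y,[tuple(np.round(p[[0,2]]*1000).astype(int)) for p in P])
E
```

```text
0.0003284642224876122
deep [ 508.4 -231.4] [110.  58.] 12.36 z 0.0451 3071 mean [ 0.5061 -0.2298  0.0449] x [0.4519 0.564 ] y [-0.2667 -0.1941]
shallow [551.2 271.4] [110.9  56.3] 30.49 z 0.0303 2706 mean [0.549  0.2696 0.0302] x [0.4933 0.6075] y [0.2232 0.3171]
first [572.6 -13.2] [ 56.1 123.4] 87.59 z 0.1393 3838 mean [ 0.5674 -0.0118  0.1392] x [0.514  0.6258] y [-0.0413  0.0162]
post near [501.7 -13. ] [50.3 12. ] 87.61 z 0.1865 675 mean [ 0.5001 -0.0119  0.1873] x [0.4953 0.5085] y [-0.0377  0.0121]
post far [630.7 -17. ] [50.4 13.3] 87.85 z 0.188 972 mean [ 0.6297 -0.0164  0.1875] x [0.6239 0.6374] y [-0.0415  0.0081]
noses [487.8  -8.7] [49.6 28.6] 75.42 z 0.1696 755 mean [ 0.4863 -0.0101  0.168 ] x [0.4747 0.5059] y [-0.0348  0.012 ]
base [566.2 -14.9] [110. 190.] 88.32 z 0.0122 3113 mean [0.5464 0.0139 0.0122] x [0.4711 0.6609] y [-0.0646  0.0416]
-0.03 [(np.int64(495), np.int64(166)), (np.int64(495), np.int64(198)), (np.int64(495), np.int64(159)), (np.int64(495), np.int64(173)), (np.int64(496), np.int64(197)), (np.int64(496), np.int64(172)), (np.int64(496), np.int64(179)),
[... 28231 characters left out ...]
.int64(633), np.int64(193)), (np.int64(633), np.int64(195)), (np.int64(633), np.int64(194)), (np.int64(633), np.int64(192)), (np.int64(633), np.int64(192)), (np.int64(633), np.int64(194)), (np.int64(634), np.int64(197)), (np.int64(634), np.int64(197)), (np.int64(634), np.int64(195)), (np.int64(634), np.int64(198)), (np.int64(634), np.int64(198)), (np.int64(634), np.int64(194)), (np.int64(634), np.int64(196)), (np.int64(635), np.int64(193)), (np.int64(635), np.int64(198)), (np.int64(635), np.int64(198)), (np.int64(635), np.int64(196)), (np.int64(636), np.int64(198)), (np.int64(637), np.int64(197)), (np.int64(637), np.int64(197)), (np.int64(638), np.int64(196)), (np.int64(638), np.int64(196))]
```

The wrist view shows the deep box at (150,65), the first box at (200,205) between the posts, and the shallow box at (160,398). The wrist and top cameras agree within about 1 mm:

| Item | Position (mm) | Long axis angle |
|---|---|---|
| Cassette axis | (566, -15) | about -2° |
| First box | (567, -13) | same |
| Deep box | (508.6, -231.2) | 12.6° |

The noses look to be about 150 mm up. Next is the deep box.

```bash

python3 -m creep '{"hand":[85,85,85,85,85],"delta_pos":[[0,0,0],[0,0,0],[0,0,0],[0,0,0],[0,0,0]],"turn":[-0.75,-0.75,-0.75,-0.75,0]}' >/dev/null
python3 - <<'E'
from h import *
plan(0.5086,-0.2312,0.12,102.6)
E
```

```text
clock 3.83 tcp [0.5207 0.0602 0.356 ] jaw 103.11 gap 0.085 F [ 0.3 -0.1  0.8] q6 -0.27
turn total 0.102 shift after turn (units) [ 0.0943 -0.3523  0.2949] rows 9.0
```

```bash

python3 -m creep '{"hand":[85,85,85,85,85],"delta_pos":[[0.012,-0.044,0.01],[0.012,-0.044,0.01],[0.012,-0.044,0.01],[0.012,-0.044,0.01],[0.012,-0.044,0.01]],"turn":[0.1,0,0,0,0]}' >/dev/null
python3 -m creep '{"hand":[85,85,85,85,85],"delta_pos":[[0.012,-0.044,0.023],[0.012,-0.044,0.023],[0.012,-0.044,0.023],[0,0,0.04],[0,0,0.04]],"turn":[0,0,0,0,0]}' >/dev/null
python3 -m creep '{"hand":[72,72,72,72,72],"delta_pos":[[0,0,0.04],[0,0,0],[0,0,0],[0,0,0],[0,0,0]],"turn":[0,0,0,0,0]}' 
python3 - <<'E'
from h import *
plan(0.5086,-0.2312,0.12,102.6)
c=cam('wrist','w2.png');np.save('w2.npy',cloud(c))
plan(0.5086,-0.2312,0.12,102.6)
from m import rect
rect(np.load('w2.npy'),.036,.06,(.4,.7),(-.35,-.1),'deep')
print(env.nose_length)
E
```

```text
clock: 5.08
tcp_pos: [0.509, -0.2328, 0.1674]
orientation: [0.002, -0.109, 0.994, -0.001]
wrist_force: [-0.1, 0.4, 0.7]
finger_gap: 0.0721
clock 5.08 tcp [ 0.509  -0.2328  0.1674] jaw 102.46 gap 0.0721 F [-0.1  0.4  0.7] q6 -0.79
turn total -0.028 shift after turn (units) [0.0003 0.0023 0.0593] rows 1.1
clock 5.13 tcp [ 0.5091 -0.2329  0.1674] jaw 102.46 gap 0.0718 F [ 0.  -0.3  0.4] q6 -0.79
turn total -0.029 shift after turn (units) [0.0003 0.0024 0.0593] rows 1.1
deep [ 508.9 -231.9] [110.   56.2] 12.35 z 0.0454 7899 mean [ 0.505  -0.2328  0.0453] x [0.4519 0.5644] y [-0.2678 -0.197 ]
0.011
```

View pics/w2.png

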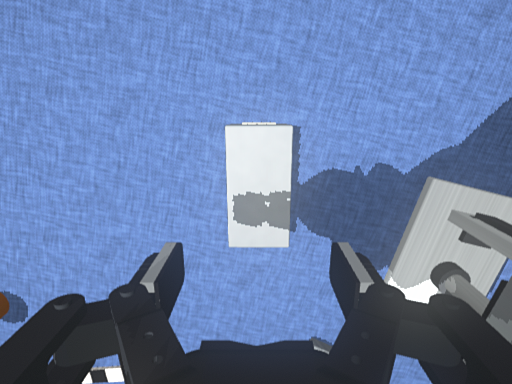

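```bash

python3 -m creep '{"hand":[72,72,72,72,72],"delta_pos":[[0,0.0012,0.045],[0,0,0.045],[0,0,0.045],[0,0,0.044],[0,0,0]],"turn":[0,0,0,0,0]}'
python3 -m creep '{"hand":[50,50,50,50,50],"delta_pos":[[0,0,0],[0,0,0],[0,0,0],[0,0,0],[0,0,0]],"turn":[0,0,0,0,0]}' 60
python3 -m creep '{"hand":[50,50,50,50,50],"delta_pos":[[0,0,0],[0,0,0],[0,0,0],[0,0,-0.02],[0,0,-0.03]],"turn":[0,0,0,0,0]}' 60
python3 - <<'E'
from h import *
print(env.nose_length)
plan(0.5663,-0.0137,0.3,88.0)
E
```

```text
clock: 5.55
tcp_pos: [0.5041, -0.2293, 0.0169]
orientation: [-0.003, -0.108, 0.994, 0.003]
wrist_force: [-1.6, 0.8, -0.6]
finger_gap: 0.0718
clock: 5.97
tcp_pos: [0.5084, -0.2322, 0.0232]
orientation: [0.001, -0.108, 0.994, -0.001]
wrist_force: [-0.3, -0.0, 2.5]
finger_gap: 0.0553
clock: 6.38
tcp_pos: [0.5051, -0.2302, 0.0597]
orientation: [-0.002, -0.108, 0.994, 0.002]
wrist_force: [0.2, -0.5, -4.3]
finger_gap: 0.0548
0.011
clock 6.38 tcp [ 0.5051 -0.2302  0.0597] jaw 102.43 gap 0.0548 F [ 0.2 -0.5 -4.3] q6 -0.79
turn total 2.886 shift after turn (units) [-0.0658  0.2744 -0.2996] rows 7.9
```

```bash

python3 -m creep '{"hand":[50,50,50,50,50],"delta_pos":[[0,0,-0.05],[0,0,-0.05],[0,0,-0.05],[0,0,-0.05],[0,0,-0.04]],"turn":[0.58,0.58,0.58,0.58,0.58]}' 60
python3 -m creep '{"hand":[50,50,50,50,50],"delta_pos":[[0,0,0],[0,0,0],[0,0,0],[0,0,0],[0,0,0]],"turn":[0,0,0,0,0]}' 60
python3 - <<'E'
from h import *
plan(0.5663,-0.0137,0.27,88.0)
E
```

```text
clock: 6.8
tcp_pos: [0.5072, -0.2315, 0.2568]
orientation: [0.001, 0.019, 1.0, -0.001]
wrist_force: [1.2, 0.7, -3.6]
finger_gap: 0.0553
clock: 7.22
tcp_pos: [0.5062, -0.2309, 0.2512]
orientation: [-0.002, 0.018, 1.0, 0.001]
wrist_force: [-0.3, 0.2, -4.1]
finger_gap: 0.0553
clock 7.22 tcp [ 0.5062 -0.2309  0.2512] jaw 87.95 gap 0.0553 F [-0.3  0.2 -4.1] q6 -0.54
turn total -0.01 shift after turn (units) [-0.0656  0.274  -0.0232] rows 5.4
```

```bash

python3 -m creep '{"hand":[50,50,50,50,50],"delta_pos":[[-0.011,0.046,-0.003],[-0.011,0.046,-0.003],[-0.011,0.046,0],[-0.011,0.046,0],[-0.011,0.046,0]],"turn":[0,0,0,0,0]}' 60
python3 -m creep '{"hand":[50,50,50,50,50],"delta_pos":[[-0.011,0.044,0],[0,0,0],[0,0,0],[0,0,0],[0,0,0]],"turn":[0,0,0,0,0]}' 60
python3 -m creep '{"hand":[50,50,50,50,50],"delta_pos":[[0,0,0],[0,0,0],[0,0,0],[0,0,0],[0,0,0]],"turn":[0,0,0,0,0]}' 60
python3 - <<'E'
from h import *
c=cam('wrist','w3.png');np.save('w3.npy',cloud(c))
plan(0.5663,-0.0137,0.25,88.0)
from m import rect
W=np.load('w3.npy')
rect(W,.245,.30,(.4,.7),(-.2,.2),'deep in hand')
rect(W,.172,.21,(.4,.56),(-.09,.1),'post near')
rect(W,.172,.21,(.58,.7),(-.09,.1),'post far')
rect(W,.132,.145,(.4,.7),(-.09,.1),'first')
rect(W,.006,.02,(.4,.7),(-.1,.12),'base')
c=cam('top','t3.png');V=cloud(c);np.save('t3.npy',V)
c=cam('scene','s3.png')
E
```

```text
clock: 7.63
tcp_pos: [0.5573, -0.0476, 0.2568]
orientation: [-0.001, 0.018, 1.0, 0.0]
wrist_force: [1.2, 0.6, -3.9]
finger_gap: 0.055
clock: 8.05
tcp_pos: [0.5674, -0.0152, 0.2574]
orientation: [-0.001, 0.018, 1.0, -0.0]
wrist_force: [-0.2, 0.4, -2.9]
finger_gap: 0.0551
clock: 8.47
tcp_pos: [0.5678, -0.0148, 0.2584]
orientation: [0.0, 0.018, 1.0, 0.0]
wrist_force: [0.5, -0.1, -3.0]
finger_gap: 0.0549
clock 8.52 tcp [ 0.5679 -0.0147  0.2584] jaw 87.9 gap 0.0558 F [ 0.9  0.1 -3.1] q6 -0.13
turn total -0.019 shift after turn (units) [0.002  0.0012 0.0105] rows 0.2
deep in hand [556.8 -15. ] [100.6  86.6] 87.94 z 0.2806 30682 mean [ 0.5504 -0.0144  0.2805] x [0.5134 0.5957] y [-0.0589  0.0294]
post near [502.1 -13.1] [50.  11.9] 87.84 z 0.1926 1475 mean [ 0.5017 -0.0128  0.1912] x [0.4958 0.5087] y [-0.0378  0.0116]Traceback (most recent call last):
  File "<stdin>", line 8, in <module>
  File "m.py", line 5, in rect
    k=1+np.argmax(st[1:,4]);P=W[l==k]
        ~~~~~~~~~^^^^^^^^^^
    return _wrapfunc(a, 'argmax', axis=axis, out=out, **kwds)
    return bound(*args, **kwds)
ValueError: attempt to get argmax of an empty sequence
```

View pics/w3.png

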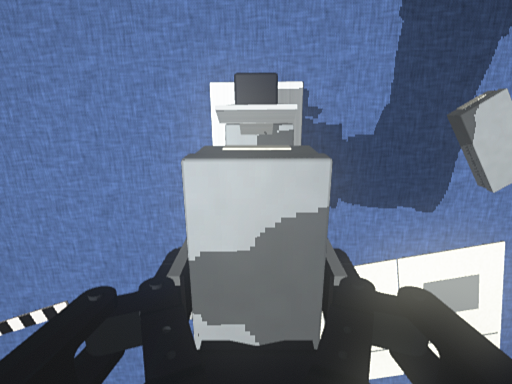

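The wrist view shows the near lid edge at row 150. It is centred between the jaws and parallel to the far lip at row 110. The TCP needs to shift about -1.6 mm in x and +1.2 mm in y. I'll correct that and go down between the lips.

```bash

python3 -m creep '{"hand":[50,50,50,50,50],"delta_pos":[[0.002,0.0015,0.012],[0,0,0.012],[0,0,0.012],[0,0,0.008],[0,0,0.004]],"turn":[0,0,0,0,0]}' 60
python3 -m creep '{"hand":[50,50,50,50,50],"delta_pos":[[0,0,0.002],[0,0,0.002],[0,0,0.002],[0,0,0],[0,0,0]],"turn":[0,0,0,0,0]}' 60
python3 - <<'E'
from h import *
plan(0.5663,-0.0137,0.25,88.0)
from m import rect
W=np.load('w3.npy')
rect(W,.272,.29,(.4,.525),(-.06,.03),'deep near end')
c=cam('wrist','w4.png');np.save('w4.npy',cloud(c))
c=cam('scene','s4.png');np.save('s4.npy',cloud(c))
E
```

```text
clock: 8.93
tcp_pos: [0.5653, -0.0129, 0.2178]
orientation: [-0.001, 0.018, 1.0, 0.0]
wrist_force: [0.0, -0.2, -2.6]
finger_gap: 0.055
clock: 9.35
tcp_pos: [0.5665, -0.0131, 0.2154]
orientation: [0.0, 0.018, 1.0, 0.0]
wrist_force: [0.7, 0.4, -4.2]
finger_gap: 0.055
clock 9.35 tcp [ 0.5665 -0.0131  0.2154] jaw 87.94 gap 0.055 F [ 0.7  0.4 -4.2] q6 -0.13
turn total -0.013 shift after turn (units) [ 0.0002 -0.0007 -0.0433] rows 0.8
deep near end [519.1 -13.3] [56.1 11.9] 89.9 z 0.2805 4884 mean [ 0.5189 -0.014   0.2801] x [0.5132 0.5249] y [-0.0407  0.014 ]
```

View pics/s4.png

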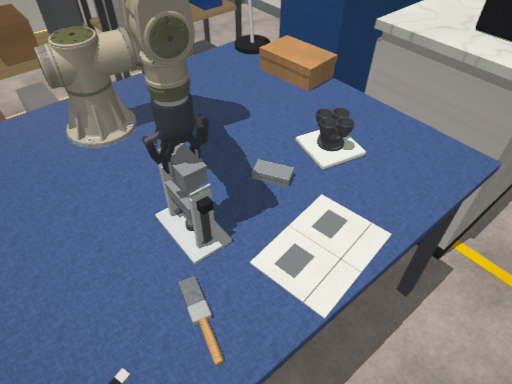

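View pics/w4.png

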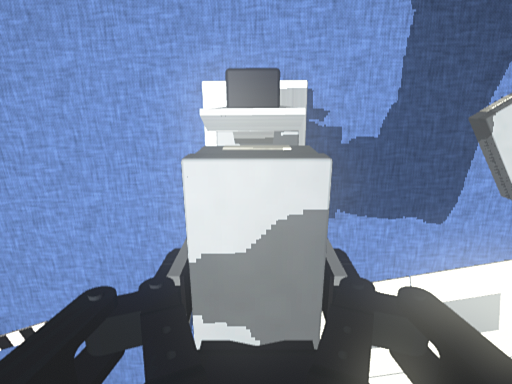

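The box is about to enter between the posts and looks centred. I'll lower it while watching the force.

```bash

python3 -m creep '{"hand":[50,50,50,50,50],"delta_pos":[[0,0,0.002],[0,0,0.003],[0,0,0.003],[0,0,0.002],[0,0,0.001]],"turn":[0,0,0,0,0]}' 60
python3 -m creep '{"hand":[50,50,50,50,50],"delta_pos":[[0,0,0.002],[0,0,0.002],[0,0,0.002],[0,0,0.002],[0,0,0.002]],"turn":[0,0,0,0,0]}' 60
python3 -m creep '{"hand":[50,50,50,50,50],"delta_pos":[[0,0,0.002],[0,0,0.002],[0,0,0.001],[0,0,0],[0,0,0]],"turn":[0,0,0,0,0]}' 60

```

```text
clock: 9.87
tcp_pos: [0.5661, -0.013, 0.2058]
orientation: [-0.0, 0.018, 1.0, 0.0]
wrist_force: [0.1, -0.3, -3.5]
finger_gap: 0.0553
clock: 10.28
tcp_pos: [0.5663, -0.0131, 0.1981]
orientation: [0.0, 0.018, 1.0, 0.0]
wrist_force: [-0.3, -0.2, -3.3]
finger_gap: 0.0551
clock: 10.7
tcp_pos: [0.5663, -0.0131, 0.1943]
orientation: [0.0, 0.018, 1.0, 0.0]
wrist_force: [-0.3, 0.1, -4.6]
finger_gap: 0.0552
```

```bash

for i in 1; do :; done
python3 -m creep '{"hand":[50,50,50,50,50],"delta_pos":[[0,0,0.0015],[0,0,0.0015],[0,0,0.0015],[0,0,0.0015],[0,0,0.0015]],"turn":[0,0,0,0,0]}' 60 | grep -E "tcp|wrist|gap"
python3 -m creep '{"hand":[50,50,50,50,50],"delta_pos":[[0,0,0.0015],[0,0,0.0015],[0,0,0.0015],[0,0,0.0015],[0,0,0.0015]],"turn":[0,0,0,0,0]}' 60 | grep -E "tcp|wrist|gap"
python3 -m creep '{"hand":[50,50,50,50,50],"delta_pos":[[0,0,0.0015],[0,0,0.0015],[0,0,0.0015],[0,0,0],[0,0,0]],"turn":[0,0,0,0,0]}' 60 | grep -E "tcp|wrist|gap"

```

```text
tcp_pos: [0.5663, -0.0131, 0.1881]
wrist_force: [0.2, -0.1, -3.2]
finger_gap: 0.0552
tcp_pos: [0.5666, -0.0132, 0.1825]
wrist_force: [-0.5, -0.3, -1.1]
finger_gap: 0.0552
tcp_pos: [0.5662, -0.0131, 0.1785]
wrist_force: [-0.3, 0.2, -1.8]
finger_gap: 0.0551
```

```bash

python3 -m creep '{"hand":[50,50,50,50,50],"delta_pos":[[0,0,0.0015],[0,0,0.0015],[0,0,0.0015],[0,0,0.0015],[0,0,0.0015]],"turn":[0,0,0,0,0]}' 60 | grep -E "tcp|wrist|gap"
python3 -m creep '{"hand":[50,50,50,50,50],"delta_pos":[[0,0,0.0015],[0,0,0.0015],[0,0,0.0015],[0,0,0.0015],[0,0,0.0015]],"turn":[0,0,0,0,0]}' 60 | grep -E "tcp|wrist|gap"
python3 -m creep '{"hand":[50,50,50,50,50],"delta_pos":[[0,0,0.0015],[0,0,0.0015],[0,0,0.0015],[0,0,0.0015],[0,0,0.0]],"turn":[0,0,0,0,0]}' 60 | grep -E "tcp|wrist|gap"

```

```text
tcp_pos: [0.566, -0.013, 0.1722]
wrist_force: [0.1, -1.2, -2.3]
finger_gap: 0.0553
tcp_pos: [0.5663, -0.0131, 0.1665]
wrist_force: [-0.8, 0.2, -2.9]
finger_gap: 0.0553
tcp_pos: [0.5663, -0.0131, 0.1622]
wrist_force: [-2.4, 0.3, 0.5]
finger_gap: 0.0553
```

Contact with the first box came where expected, with the underside at about 139 mm. I'll keep pressing down smoothly and watch the force.

```bash

python3 -m creep '{"hand":[50,50,50,50,50],"delta_pos":[[0,0,0.0015],[0,0,0.0015],[0,0,0.0015],[0,0,0.0015],[0,0,0.0015]],"turn":[0,0,0,0,0]}' 60 | grep -E "tcp|wrist|gap"
python3 -m creep '{"hand":[50,50,50,50,50],"delta_pos":[[0,0,0.0015],[0,0,0.0015],[0,0,0.0015],[0,0,0.0015],[0,0,0.0015]],"turn":[0,0,0,0,0]}' 60 | grep -E "tcp|wrist|gap"
python3 -m creep '{"hand":[50,50,50,50,50],"delta_pos":[[0,0,0.0015],[0,0,0.0015],[0,0,0.0015],[0,0,0.0015],[0,0,0.0015]],"turn":[0,0,0,0,0]}' 60 | grep -E "tcp|wrist|gap"
python3 -m creep '{"hand":[50,50,50,50,50],"delta_pos":[[0,0,0.0015],[0,0,0.0015],[0,0,0.0015],[0,0,0.0015],[0,0,0.0015]],"turn":[0,0,0,0,0]}' 60 | grep -E "tcp|wrist|gap"

```

```text
tcp_pos: [0.5664, -0.0131, 0.1561]
wrist_force: [-3.2, 0.0, 4.5]
finger_gap: 0.0552
tcp_pos: [0.5664, -0.0131, 0.1499]
wrist_force: [-2.9, 0.3, 6.1]
finger_gap: 0.0552
tcp_pos: [0.5665, -0.0131, 0.144]
wrist_force: [-2.8, -0.3, 6.3]
finger_gap: 0.0552
tcp_pos: [0.5664, -0.0131, 0.138]
wrist_force: [-3.9, 1.1, 6.9]
finger_gap: 0.0554
```

```bash

python3 -m creep '{"hand":[50,50,50,50,50],"delta_pos":[[0.0005,0,0.0015],[0.0005,0,0.0015],[0,0,0.0015],[0,0,0.0015],[0,0,0.0015]],"turn":[0,0,0,0,0]}' 60 | grep -E "tcp|wrist|gap"
python3 -m creep '{"hand":[50,50,50,50,50],"delta_pos":[[0,0,0.0015],[0,0,0.0015],[0,0,0.0015],[0,0,0.001],[0,0,0]],"turn":[0,0,0,0,0]}' 60 | grep -E "tcp|wrist|gap"
python3 - <<'E'
from h import *
c=cam('wrist','w5.png');np.save('w5.npy',cloud(c))
c=cam('scene','s5.png');np.save('s5.npy',cloud(c))
im=cv2.imread('pics/s5.png')[120:270,110:260];cv2.imwrite('pics/s5c.png',cv2.resize(im,None,fx=4,fy=4,interpolation=2))
E
```

```text
tcp_pos: [0.5664, -0.0131, 0.1324]
wrist_force: [-1.5, 0.5, 7.6]
finger_gap: 0.0548
tcp_pos: [0.5664, -0.0131, 0.1279]
wrist_force: [-1.6, 0.8, 6.6]
finger_gap: 0.0554
```

View pics/s5c.png

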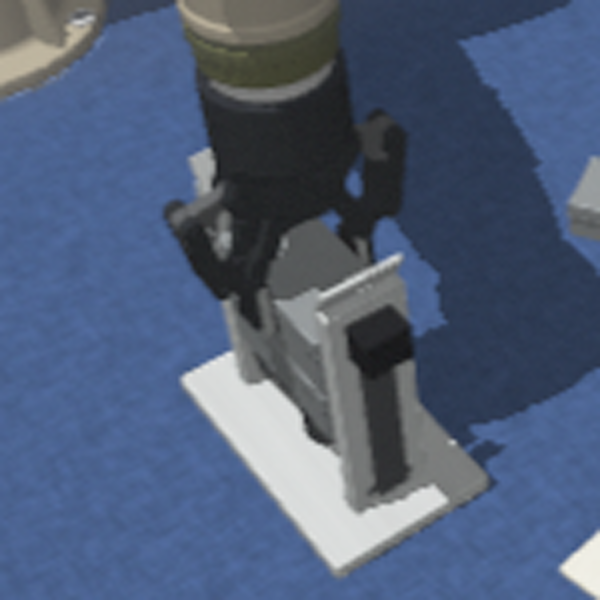

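View pics/w5.png

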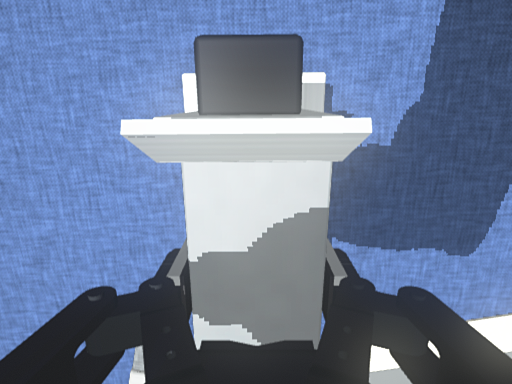

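```bash

python3 -m creep '{"hand":[50,50,50,50,50],"delta_pos":[[0,0,0.001],[0,0,0.001],[0,0,0.001],[0,0,0.0],[0,0,0.0]],"turn":[0,0,0,0,0]}' 60 | grep -E "tcp|wrist|gap"
python3 -m creep '{"hand":[50,50,50,50,50],"delta_pos":[[0,0,0.001],[0,0,0.001],[0,0,0.001],[0,0,0.0],[0,0,0]],"turn":[0,0,0,0,0]}' 60 | grep -E "tcp|wrist|gap"
python3 -m creep '{"hand":[50,50,50,50,50],"delta_pos":[[0,0,0.001],[0,0,0.001],[0,0,0.001],[0,0,0.0],[0,0,0]],"turn":[0,0,0,0,0]}' 60 | grep -E "tcp|wrist|gap"

```

```text
tcp_pos: [0.5664, -0.0131, 0.1255]
wrist_force: [-0.6, 0.3, 6.8]
finger_gap: 0.0552
tcp_pos: [0.5664, -0.0131, 0.1232]
wrist_force: [-0.9, -0.5, 6.3]
finger_gap: 0.0547
tcp_pos: [0.5664, -0.0131, 0.1208]
wrist_force: [-1.5, 0.2, 6.7]
finger_gap: 0.055
```

```bash

python3 -m creep '{"hand":[50,50,50,50,50],"delta_pos":[[0,0,0.0015],[0,0,0.0015],[0,0,0.0015],[0,0,0.0015],[0,0,0.0]],"turn":[0,0,0,0,0]}' 60 | grep -E "tcp|wrist|gap"
python3 -m creep '{"hand":[50,50,50,50,50],"delta_pos":[[0,0,-0.0015],[0,0,-0.0015],[0,0,-0.0015],[0,0,-0.0015],[0,0,0]],"turn":[0,0,0,0,0]}' 60 | grep -E "tcp|wrist|gap"
python3 -m creep '{"hand":[50,50,50,50,50],"delta_pos":[[0,0,-0.001],[0,0,-0.001],[0,0,-0.001],[0,0,0.0],[0,0,0]],"turn":[0,0,0,0,0]}' 60 | grep -E "tcp|wrist|gap"
python3 -m creep '{"hand":[50,50,50,50,50],"delta_pos":[[0,0,-0.001],[0,0,-0.001],[0,0,0],[0,0,0.0],[0,0,0]],"turn":[0,0,0,0,0]}' 60 | grep -E "tcp|wrist|gap"

```

```text
tcp_pos: [0.5664, -0.0131, 0.1159]
wrist_force: [-1.8, 0.8, 7.7]
finger_gap: 0.055
tcp_pos: [0.5664, -0.0131, 0.121]
wrist_force: [-1.9, 0.9, 6.9]
finger_gap: 0.0551
tcp_pos: [0.5664, -0.0131, 0.1232]
wrist_force: [-1.5, 0.3, 7.1]
finger_gap: 0.0553
tcp_pos: [0.5664, -0.0131, 0.1248]
wrist_force: [-1.8, 0.7, 6.4]
finger_gap: 0.0555
```

```bash

python3 -m creep '{"hand":[50,50,50,50,50],"delta_pos":[[0,0,-0.001],[0,0,-0.001],[0,0,0],[0,0,0.0],[0,0,0]],"turn":[0,0,0,0,0]}' 60 | grep -E "tcp|wrist|gap"
python3 -m creep '{"hand":[50,50,50,50,50],"delta_pos":[[0,0,-0.001],[0,0,-0.001],[0,0,0],[0,0,0.0],[0,0,0]],"turn":[0,0,0,0,0]}' 60 | grep -E "tcp|wrist|gap"

```

```text
tcp_pos: [0.5664, -0.0131, 0.1264]
wrist_force: [-1.7, 0.1, 7.0]
finger_gap: 0.055
tcp_pos: [0.5663, -0.0131, 0.127]
wrist_force: [4.7, 0.2, -6.0]
finger_gap: 0.0549
```

The lift test met a firm stop at TCP 0.1268, which puts the lid at about 148.5 mm, so the deep box is latched. I'll back off 0.5 mm and let go.

```bash

python3 -m creep '{"hand":[50,50,68,68,68],"delta_pos":[[0,0,0.0007],[0,0,0],[0,0,0],[0,0,0.0],[0,0,0]],"turn":[0,0,0,0,0]}' 60 | grep -E "tcp|wrist|gap"
python3 -m creep '{"hand":[70,70,70,70,70],"delta_pos":[[0,0,0],[0,0,0],[0,0,0],[0,0,-0.02],[0,0,-0.04]],"turn":[0,0,0,0,0]}' 60 | grep -E "tcp|wrist|gap"
python3 -m creep '{"hand":[85,85,85,85,85],"delta_pos":[[0,0,-0.05],[0,0,-0.05],[0,0,-0.05],[0,0,-0.03],[0,0,-0.0]],"turn":[0,0,0,0,0]}' 60
python3 - <<'E'
from h import *
from m import rect
c=cam('wrist','w6.png');W=cloud(c);np.save('w6.npy',W)
plan(.5516,.2714,.3,120.5)
rect(W,.138,.1545,(.512,.620),(-.09,.1),'deep')
rect(W,.172,.21,(.4,.56),(-.09,.1),'post near')
rect(W,.172,.21,(.58,.7),(-.09,.1),'post far')
rect(W,.024,.045,(.4,.7),(.15,.4),'shallow')
E
```

```text
tcp_pos: [0.5647, -0.013, 0.1269]
wrist_force: [0.1, 1.2, 0.0]
finger_gap: 0.0682
tcp_pos: [0.5626, -0.0127, 0.1716]
wrist_force: [-0.0, 0.0, -0.1]
finger_gap: 0.0698
clock: 20.8
tcp_pos: [0.5676, -0.0134, 0.3258]
orientation: [0.005, 0.018, 1.0, -0.001]
wrist_force: [-0.2, -0.3, 0.5]
finger_gap: 0.0855
clock 20.85 tcp [ 0.5669 -0.0133  0.3226] jaw 87.94 gap 0.0852 F [ 1.2  0.8 -0.3] q6 -0.13
turn total -6.512 shift after turn (units) [-0.1639  0.3164  0.0292] rows 6.9
deep [566.5 -13.3] [ 56.1 108.6] 88.03 z 0.1491 5299 mean [ 0.5641 -0.0131  0.1491] x [0.5131 0.6187] y [-0.0415  0.0151]
post near [502.1 -13. ] [50.  12.2] 87.88 z 0.1921 860 mean [ 0.5016 -0.0133  0.1909] x [0.4955 0.5082] y [-0.0378  0.0117]
post far [630.7 -16.8] [50.  13.1] 87.71 z 0.1882 1161 mean [ 0.6299 -0.0168  0.1878] x [0.6242 0.6371] y [-0.0416  0.0079]
shallow [550.8 271.1] [110.4  56.9] 30.45 z 0.0303 3429 mean [0.5491 0.2689 0.0302] x [0.4933 0.6076] y [0.2223 0.317 ]
```

View pics/w6.png

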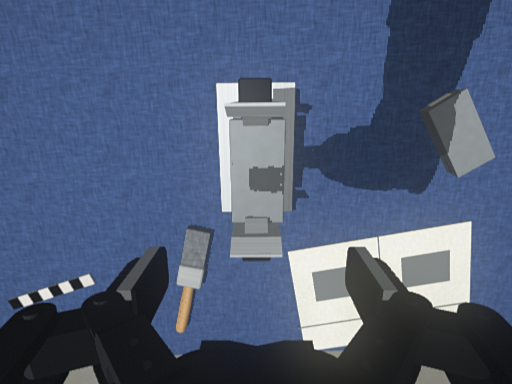

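The deep box is level with its lid at 149.1 mm. Both noses show over its ends, at (120,258) and (225,257). Its centre is (566.5, -13.3) and it lies parallel to the posts. Now the shallow box.

```bash

python3 -m creep '{"hand":[72,72,72,72,72],"delta_pos":[[0,0,0],[0,0,0],[0,0,0],[0,0,0],[0,0,0]],"turn":[-1,-1,-1,-1,-1]}' 60 | grep tcp
python3 -m creep '{"hand":[72,72,72,72,72],"delta_pos":[[0,0,0],[0,0,0],[-0.023,0.045,0],[-0.023,0.045,0],[-0.023,0.045,0]],"turn":[-1,-0.5,0,0,0]}' 60 | grep tcp
python3 -m creep '{"hand":[72,72,72,72,72],"delta_pos":[[-0.023,0.045,0],[-0.023,0.045,0],[-0.023,0.045,0.01],[-0.023,0.045,0.01],[0,0,0.04]],"turn":[0,0,0,0,0]}' 60 | grep tcp
python3 -m creep '{"hand":[72,72,72,72,72],"delta_pos":[[0,0,0.05],[0,0,0.05],[0,0,0.02],[0,0,0],[0,0,0]],"turn":[0,0,0,0,0]}' 60 | grep tcp
python3 -m creep '{"hand":[72,72,72,72,72],"delta_pos":[[0,0,0],[0,0,0],[0,0,0],[0,0,0],[0,0,0]],"turn":[0,0,0,0,0]}' 60 | grep tcp
python3 - <<'E'
from h import *
from m import rect
c=cam('wrist','w7.png');W=cloud(c);np.save('w7.npy',W)
plan(.5512,.2713,.018,120.5)
rect(W,.022,.045,(.4,.7),(.15,.4),'shallow')
E
```

```text
tcp_pos: [0.5648, -0.013, 0.3172]
tcp_pos: [0.5577, 0.1085, 0.3172]
tcp_pos: [0.5492, 0.2767, 0.2731]
tcp_pos: [0.5475, 0.269, 0.1731]
tcp_pos: [0.5495, 0.2695, 0.1761]
clock 22.98 tcp [0.5493 0.2695 0.1758] jaw 120.43 gap 0.0719 F [-0.2  0.8  0.7] q6 -0.21
turn total -0.014 shift after turn (units) [-0.0029  0.0008  0.1973] rows 3.8
shallow [550.8 271. ] [109.3  56.2] 30.49 z 0.0304 6675 mean [0.5478 0.2693 0.0303] x [0.494  0.6063] y [0.2238 0.317 ]
```

View pics/w7.png

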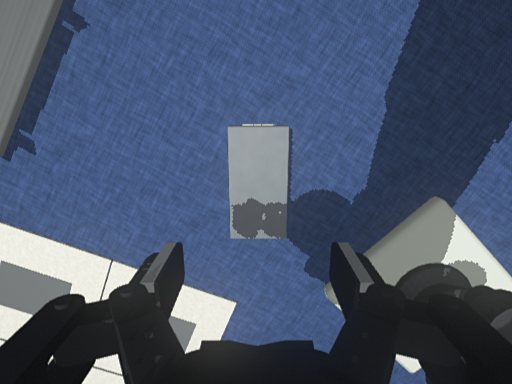

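```bash

python3 -m creep '{"hand":[72,72,72,72,72],"delta_pos":[[-0.0025,0.0009,0.05],[0,0,0.05],[0,0,0.04],[0,0,0.03],[0,0,0.015]],"turn":[0,0,0,0,0]}' 60 | grep -E "tcp|wrist"
python3 -m creep '{"hand":[72,72,72,72,72],"delta_pos":[[0,0,0.008],[0,0,0.005],[0,0,0],[0,0,0],[0,0,0]],"turn":[0,0,0,0,0]}' 60 | grep -E "tcp|wrist"
python3 - <<'E'
from h import *
plan(.5508,.271,.017,120.5)
E
```

```text
tcp_pos: [0.5479, 0.2703, 0.0232]
wrist_force: [-0.2, -0.5, 0.2]
tcp_pos: [0.5514, 0.2715, 0.018]
wrist_force: [-0.1, 0.5, -0.1]
clock 23.82 tcp [0.5514 0.2715 0.018 ] jaw 120.44 gap 0.0715 F [-0.1  0.5 -0.1] q6 -0.2
turn total -0.013 shift after turn (units) [ 0.0009 -0.0001  0.0013] rows 0.0
```

```bash

python3 -m creep '{"hand":[50,50,50,50,50],"delta_pos":[[0,0,0],[0,0,0],[0,0,0],[0,0,0],[0,0,0]],"turn":[0,0,0,0,0]}' 60| grep -E "tcp|wrist|gap"
python3 -m creep '{"hand":[50,50,50,50,50],"delta_pos":[[0,0,0],[0,0,0],[0,0,0],[0,0,-0.02],[0,0,-0.03]],"turn":[0,0,0,0,0]}' 60| grep -E "tcp|wrist|gap"
python3 -m creep '{"hand":[50,50,50,50,50],"delta_pos":[[0,0,-0.05],[0,0,-0.05],[0,0,-0.05],[0,0,-0.05],[0,0,-0.05]],"turn":[0.93,0.93,0.93,0.93,0.93]}' 60| grep -E "tcp|wrist|gap"
python3 -m creep '{"hand":[50,50,50,50,50],"delta_pos":[[0,0,0],[0,0,0],[0,0,0],[0,0,0],[0,0,0]],"turn":[0.93,0.92,0,0,0]}' 60| grep -E "tcp|wrist|gap"
python3 - <<'E'
from h import *
plan(.5660,-.0135,.26,88)
E
```

```text
tcp_pos: [0.5513, 0.2715, 0.0181]
wrist_force: [-1.0, -0.1, 5.7]
finger_gap: 0.0549
tcp_pos: [0.5478, 0.2703, 0.0544]
wrist_force: [1.3, 0.5, -1.0]
finger_gap: 0.0545
tcp_pos: [0.5496, 0.2709, 0.2584]
wrist_force: [1.0, 0.6, -1.9]
finger_gap: 0.0548
tcp_pos: [0.5497, 0.2709, 0.2556]
wrist_force: [-0.1, -0.9, -2.1]
finger_gap: 0.0548
clock 25.48 tcp [0.5497 0.2709 0.2556] jaw 88.05 gap 0.0548 F [-0.1 -0.9 -2.1] q6 0.36
turn total 0.01 shift after turn (units) [-0.0327 -0.3546 -0.0053] rows 6.8
```

```bash

python3 -m creep '{"hand":[50,50,50,50,50],"delta_pos":[[-0.005,-0.05,-0.002],[-0.005,-0.05,-0.002],[-0.005,-0.05,-0.002],[-0.005,-0.05,-0.002],[-0.005,-0.05,0]],"turn":[0,0,0,0,0]}' 60| grep -E "tcp|wrist|gap"
python3 -m creep '{"hand":[50,50,50,50,50],"delta_pos":[[-0.005,-0.05,0],[-0.003,-0.04,0],[-0.001,-0.015,0],[0,0,0],[0,0,0]],"turn":[0,0,0,0,0]}' 60| grep -E "tcp|wrist|gap"
python3 -m creep '{"hand":[50,50,50,50,50],"delta_pos":[[0,0,0],[0,0,0],[0,0,0],[0,0,0],[0,0,0]],"turn":[0,0,0,0,0]}' 60| grep -E "tcp|wrist|gap"
python3 - <<'E'
from h import *
from m import rect
c=cam('wrist','w8.png');W=cloud(c);np.save('w8.npy',W)
plan(.5668,-.0134,.26,88)
rect(W,.260,.29,(.4,.525),(-.06,.03),'shallow near end')
rect(W,.172,.21,(.4,.56),(-.09,.1),'post near')
E
```

```text
tcp_pos: [0.5626, 0.0689, 0.2625]
wrist_force: [1.3, -0.1, -1.7]
finger_gap: 0.0549
tcp_pos: [0.5669, -0.0141, 0.2622]
wrist_force: [-0.2, 0.8, -1.6]
finger_gap: 0.0549
tcp_pos: [0.5672, -0.0128, 0.263]
wrist_force: [1.1, 0.8, -2.2]
finger_gap: 0.0545
clock 26.78 tcp [ 0.5672 -0.013   0.263 ] jaw 88.01 gap 0.0545 F [ 0.5 -0.7 -2.7] q6 -0.13
turn total 0.001 shift after turn (units) [ 0.0005 -0.0005  0.0037] rows 0.1
shallow near end [518.8 -11.4] [56.1 13.4] 88.85 z 0.2753 4783 mean [ 0.518  -0.0119  0.2747] x [0.5118 0.5249] y [-0.0388  0.0161]
post near [502.2 -13.1] [50.1 12.3] 88.01 z 0.1925 1406 mean [ 0.5017 -0.0132  0.1911] x [0.4958 0.5083] y [-0.0378  0.0116]
```

View pics/w8.png

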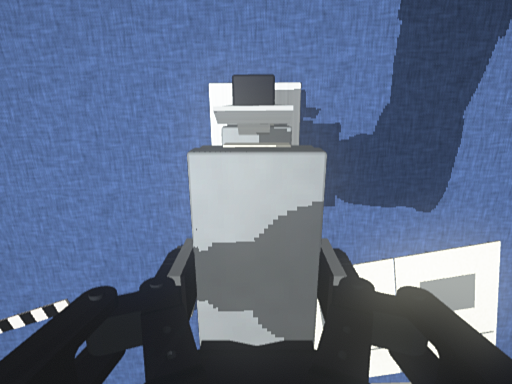

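The shallow box is centred in the grip and parallel to the cassette, with its lid edge at row 150. I'll lower it, fast at first and then feeling my way.

```bash

python3 -m creep '{"hand":[50,50,50,50,50],"delta_pos":[[0.0005,-0.0006,0.012],[0,0,0.016],[0,0,0.014],[0,0,0.01],[0,0,0.006]],"turn":[0,0,0,0,0]}' 60| grep -E "tcp|wrist|gap"
python3 -m creep '{"hand":[50,50,50,50,50],"delta_pos":[[0,0,0.005],[0,0,0.005],[0,0,0.004],[0,0,0.003],[0,0,0.003]],"turn":[0,0,0,0,0]}' 60| grep -E "tcp|wrist|gap"
python3 -m creep '{"hand":[50,50,50,50,50],"delta_pos":[[0,0,0.003],[0,0,0.003],[0,0,0.003],[0,0,0.002],[0,0,0]],"turn":[0,0,0,0,0]}' 60| grep -E "tcp|wrist|gap"

```

```text
tcp_pos: [0.5661, -0.014, 0.2148]
wrist_force: [-0.1, -0.3, -2.2]
finger_gap: 0.0546
tcp_pos: [0.567, -0.0142, 0.2006]
wrist_force: [0.4, -0.1, -1.8]
finger_gap: 0.0547
tcp_pos: [0.5666, -0.0141, 0.1913]
wrist_force: [0.2, 0.3, -2.8]
finger_gap: 0.0545
```

```bash

python3 -m creep '{"hand":[50,50,50,50,50],"delta_pos":[[0,0.0009,0.0015],[0,0,0.0015],[0,0,0.0015],[0,0,0.0015],[0,0,0.0015]],"turn":[0,0,0,0,0]}' 60| grep -E "tcp|wrist|gap"
python3 -m creep '{"hand":[50,50,50,50,50],"delta_pos":[[0,0,0.0015],[0,0,0.0015],[0,0,0.0015],[0,0,0.0015],[0,0,0.0015]],"turn":[0,0,0,0,0]}' 60| grep -E "tcp|wrist|gap"
python3 -m creep '{"hand":[50,50,50,50,50],"delta_pos":[[0,0,0.0015],[0,0,0.0015],[0,0,0.0015],[0,0,0.0015],[0,0,0.0015]],"turn":[0,0,0,0,0]}' 60| grep -E "tcp|wrist|gap"
python3 -m creep '{"hand":[50,50,50,50,50],"delta_pos":[[0,0,0.0015],[0,0,0.0015],[0,0,0.0015],[0,0,0.0015],[0,0,0]],"turn":[0,0,0,0,0]}' 60| grep -E "tcp|wrist|gap|clock"

```

```text
tcp_pos: [0.5668, -0.0134, 0.1856]
wrist_force: [-0.2, 0.2, -3.0]
finger_gap: 0.0548
tcp_pos: [0.5672, -0.0135, 0.1803]
wrist_force: [-0.6, 0.6, 4.1]
finger_gap: 0.0549
tcp_pos: [0.5675, -0.0136, 0.1743]
wrist_force: [-0.6, 1.3, 6.4]
finger_gap: 0.0548
clock: 29.7
tcp_pos: [0.567, -0.0135, 0.1684]
wrist_force: [3.1, -1.1, 0.3]
finger_gap: 0.0546
```

```bash

python3 -m creep '{"hand":[50,50,50,50,50],"delta_pos":[[0,0,0.0015],[0,0,0.0015],[0,0,0.0015],[0,0,0.0015],[0,0,0.0015]],"turn":[0,0,0,0,0]}' 60| grep -E "tcp|wrist|gap"
python3 -m creep '{"hand":[50,50,50,50,50],"delta_pos":[[0,0,0.0015],[0,0,0.0015],[0,0,0.0015],[0,0,0.0015],[0,0,0.0015]],"turn":[0,0,0,0,0]}' 60| grep -E "tcp|wrist|gap"
python3 -m creep '{"hand":[50,50,50,50,50],"delta_pos":[[0,0,0.0015],[0,0,0.0015],[0,0,0.0015],[0,0,0.0015],[0,0,0.0015]],"turn":[0,0,0,0,0]}' 60| grep -E "tcp|wrist|gap"
python3 -m creep '{"hand":[50,50,50,50,50],"delta_pos":[[0,0,0.0015],[0,0,0.0015],[0,0,0.0015],[0,0,0.0015],[0,0,0]],"turn":[0,0,0,0,0]}' 60| grep -E "tcp|wrist|gap|clock"

```

```text
tcp_pos: [0.5676, -0.0135, 0.1638]
wrist_force: [2.1, 0.9, 5.9]
finger_gap: 0.0548
tcp_pos: [0.5677, -0.0135, 0.1579]
wrist_force: [1.1, 0.5, 7.3]
finger_gap: 0.0548
tcp_pos: [0.5677, -0.0135, 0.152]
wrist_force: [1.0, -0.3, 7.3]
finger_gap: 0.0549
clock: 31.37
tcp_pos: [0.5676, -0.0135, 0.1471]
wrist_force: [1.7, 0.3, 6.1]
finger_gap: 0.0547
```

```bash

python3 -m creep '{"hand":[50,50,50,50,50],"delta_pos":[[0,0,0.0015],[0,0,0.0015],[0,0,0.0015],[0,0,0.0015],[0,0,0]],"turn":[0,0,0,0,0]}' 60| grep -E "tcp|wrist|gap"
python3 -m creep '{"hand":[50,50,50,50,50],"delta_pos":[[0,0,0.001],[0,0,0.001],[0,0,0.001],[0,0,0.001],[0,0,0]],"turn":[0,0,0,0,0]}' 60| grep -E "tcp|wrist|gap"
python3 -m creep '{"hand":[50,50,50,50,50],"delta_pos":[[0,0,0.001],[0,0,0.0005],[0,0,0.0005],[0,0,0],[0,0,0]],"turn":[0,0,0,0,0]}' 60| grep -E "tcp|wrist|gap"

```

```text
tcp_pos: [0.5677, -0.0135, 0.1424]
wrist_force: [1.1, 0.5, 5.6]
finger_gap: 0.0547
tcp_pos: [0.5677, -0.0135, 0.1393]
wrist_force: [1.4, 0.4, 6.2]
finger_gap: 0.0551
tcp_pos: [0.5677, -0.0136, 0.1378]
wrist_force: [1.7, -0.1, 7.6]
finger_gap: 0.0545
```

```bash

python3 -m creep '{"hand":[50,50,50,50,50],"delta_pos":[[0,0,0.0005],[0,0,0.0005],[0,0,0],[0,0,0],[0,0,0]],"turn":[0,0,0,0,0]}' 60| grep -E "tcp|wrist|gap"
python3 -m creep '{"hand":[50,50,50,50,50],"delta_pos":[[0,0,0.0005],[0,0,0.0005],[0,0,0],[0,0,0],[0,0,0]],"turn":[0,0,0,0,0]}' 60| grep -E "tcp|wrist|gap"
python3 -m creep '{"hand":[50,50,50,50,50],"delta_pos":[[0,0,0.0005],[0,0,0.0005],[0,0,0],[0,0,0],[0,0,0]],"turn":[0,0,0,0,0]}' 60| grep -E "tcp|wrist|gap|clock"

```

```text
tcp_pos: [0.5677, -0.0136, 0.1368]
wrist_force: [1.7, 1.0, 6.3]
finger_gap: 0.0545
tcp_pos: [0.5677, -0.0135, 0.1361]
wrist_force: [1.4, -0.3, 7.7]
finger_gap: 0.0548
clock: 33.87
tcp_pos: [0.5677, -0.0135, 0.1354]
wrist_force: [2.4, -0.1, 7.4]
finger_gap: 0.0547
```

```bash

python3 -m creep '{"hand":[50,50,50,50,50],"delta_pos":[[0,0,0.0005],[0,0,0.0005],[0,0,0],[0,0,0],[0,0,0]],"turn":[0,0,0,0,0]}' 60| grep -E "tcp|wrist|gap"
python3 -m creep '{"hand":[50,50,50,50,50],"delta_pos":[[0,0,0.0005],[0,0,0.0005],[0,0,0],[0,0,0],[0,0,0]],"turn":[0,0,0,0,0]}' 60| grep -E "tcp|wrist|gap|clock"

```

```text
tcp_pos: [0.5677, -0.0136, 0.1346]
wrist_force: [0.4, -1.0, 8.4]
finger_gap: 0.0546
clock: 34.7
tcp_pos: [0.5677, -0.0136, 0.1338]
wrist_force: [2.0, -0.6, 8.4]
finger_gap: 0.0548
```

```bash

python3 -m creep '{"hand":[50,50,50,50,50],"delta_pos":[[0,0,0.0005],[0,0,0.0003],[0,0,0],[0,0,0],[0,0,0]],"turn":[0,0,0,0,0]}' 60| grep -E "tcp|wrist|gap|clock"
python3 -m creep '{"hand":[50,50,50,50,50],"delta_pos":[[0,0,-0.001],[0,0,-0.001],[0,0,0],[0,0,0],[0,0,0]],"turn":[0,0,0,0,0]}' 60| grep -E "tcp|wrist|gap|clock"
python3 -m creep '{"hand":[50,50,50,50,50],"delta_pos":[[0,0,-0.001],[0,0,-0.0005],[0,0,0],[0,0,0],[0,0,0]],"turn":[0,0,0,0,0]}' 60| grep -E "tcp|wrist|gap|clock"

```

```text
clock: 35.12
tcp_pos: [0.5677, -0.0135, 0.1338]
wrist_force: [0.8, 0.9, 10.7]
finger_gap: 0.0548
clock: 35.53
tcp_pos: [0.5677, -0.0135, 0.1348]
wrist_force: [1.6, -0.2, 7.3]
finger_gap: 0.0547
clock: 35.95
tcp_pos: [0.5677, -0.0135, 0.1359]
wrist_force: [1.1, -0.1, 7.0]
finger_gap: 0.0548
```

```bash

python3 -m creep '{"hand":[50,50,50,50,50],"delta_pos":[[0,0,-0.0005],[0,0,-0.0005],[0,0,0],[0,0,0],[0,0,0]],"turn":[0,0,0,0,0]}' 60| grep -E "tcp|wrist|gap|clock"
python3 -m creep '{"hand":[50,50,50,50,50],"delta_pos":[[0,0,-0.0005],[0,0,-0.0005],[0,0,0],[0,0,0],[0,0,0]],"turn":[0,0,0,0,0]}' 60| grep -E "tcp|wrist|gap|clock"

```

```text
clock: 36.37
tcp_pos: [0.5677, -0.0135, 0.1367]
wrist_force: [1.1, 0.4, 7.3]
finger_gap: 0.0544
clock: 36.78
tcp_pos: [0.5676, -0.0135, 0.1368]
wrist_force: [3.6, 0.1, 5.9]
finger_gap: 0.055
```

```bash

python3 -m creep '{"hand":[50,50,50,50,50],"delta_pos":[[0,0,-0.0005],[0,0,-0.0005],[0,0,0],[0,0,0],[0,0,0]],"turn":[0,0,0,0,0]}' 60| grep -E "tcp|wrist|gap|clock"
python3 - <<'E'
from h import *
c=cam('wrist','w9.png');W=cloud(c);np.save('w9.npy',W)
m=(W[...,0]>.515)&(W[...,0]<.6)&(abs(W[...,1]+.013)<.02)&(W[...,2]>.12)&(W[...,2]<.17)
P=W[m]
A=np.c_[P[:,:2]-P[:,:2].mean(0),np.ones(len(P))]
print(np.linalg.lstsq(A,P[:,2],rcond=None)[0],len(P))
E
```

```text
clock: 37.2
tcp_pos: [0.5676, -0.0135, 0.1368]
wrist_force: [5.6, -0.4, 1.5]
finger_gap: 0.0548
[-0.01037424  0.00052219  0.14933332] 16048
```

View pics/w9.png

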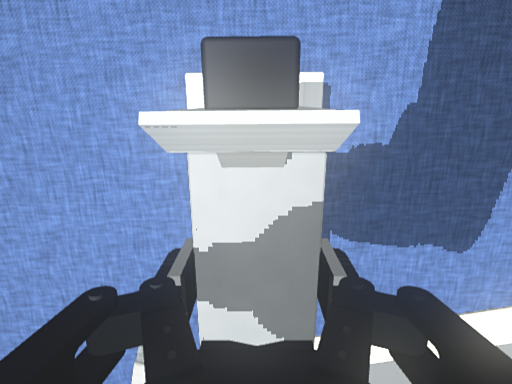

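```bash
python3 - <<'E'
from h import *
for f,lo,hi in (('w5',.12,.17),('w6',.12,.17),('w4',.22,.25),('w8',.26,.29)):
    W=np.load(f+'.npy')
    m=(W[...,0]>.517)&(W[...,0]<.6)&(abs(W[...,1]+.013)<.02)&(W[...,2]>lo)&(W[...,2]<hi)
    P=W[m]
    A=np.c_[P[:,:2]-P[:,:2].mean(0),np.ones(len(P))]
    print(f,np.round(np.linalg.lstsq(A,P[:,2],rcond=None)[0],4),len(P))
E
```

```text
w5 [-0.0004  0.0009  0.1502] 17078
w6 [-0.003   0.0023  0.1492] 3070
w4 [-2.000e-04  3.000e-04  2.376e-01] 17110
w8 [-0.0017  0.001   0.2753] 15799
```

```bash
python3 - <<'E'
from h import *
W=np.load('w9.npy')
m=(W[...,0]>.53)&(W[...,0]<.6)&(abs(W[...,1]+.013)<.02)&(W[...,2]>.14)&(W[...,2]<.16)
P=W[m]
A=np.c_[P[:,:2]-P[:,:2].mean(0),np.ones(len(P))]
print(np.round(np.linalg.lstsq(A,P[:,2],rcond=None)[0],4),len(P))
E
python3 -m creep '{"hand":[50,50,50,50,50],"delta_pos":[[0,0,0.0015],[0,0,0.0015],[0,0,0.001],[0,0,0.0005],[0,0,0]],"turn":[0,0,0,0,0]}' 60| grep -E "tcp|wrist|gap|clock"
python3 -m creep '{"hand":[50,50,50,50,50],"delta_pos":[[0,0,0.0005],[0,0,0.0005],[0,0,0.0005],[0,0,0],[0,0,0]],"turn":[0,0,0,0,0]}' 60| grep -E "tcp|wrist|gap|clock"
python3 - <<'E'
from h import *
c=cam('wrist','w10.png');W=cloud(c);np.save('w10.npy',W)
m=(W[...,0]>.53)&(W[...,0]<.6)&(abs(W[...,1]+.013)<.02)&(W[...,2]>.135)&(W[...,2]<.16)
P=W[m]
A=np.c_[P[:,:2]-P[:,:2].mean(0),np.ones(len(P))]
print(np.round(np.linalg.lstsq(A,P[:,2],rcond=None)[0],4),len(P))
c=cam('scene','s10.png')
im=cv2.imread('pics/s10.png')[120:270,110:260];cv2.imwrite('pics/s10c.png',cv2.resize(im,None,fx=4,fy=4,interpolation=2))
E
```

```text
[0.0004 0.0005 0.1492] 12755
clock: 37.67
tcp_pos: [0.5675, -0.0135, 0.1342]
wrist_force: [4.5, 1.0, 7.1]
finger_gap: 0.0549
clock: 38.08
tcp_pos: [0.5676, -0.0135, 0.1338]
wrist_force: [3.0, 0.1, 11.5]
finger_gap: 0.0546
[-0.0003 -0.0002  0.1461] 12757
```

View pics/s10c.png

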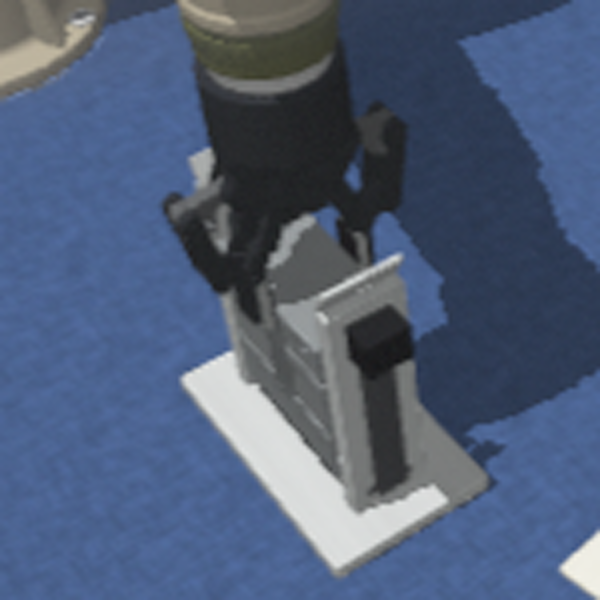

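The lid is level and the pile is on its stop: the TCP stays at 0.1338 while the force rises. One more light press, then I'll rise to the catches and let go.

```bash

python3 -m creep '{"hand":[50,50,50,50,50],"delta_pos":[[0,0,0.0005],[0,0,0.0005],[0,0,0],[0,0,0],[0,0,0]],"turn":[0,0,0,0,0]}' 60| grep -E "tcp|wrist|gap|clock"
python3 -m creep '{"hand":[50,50,50,50,50],"delta_pos":[[0,0,-0.0015],[0,0,-0.0015],[0,0,-0.0015],[0,0,-0.0015],[0,0,0]],"turn":[0,0,0,0,0]}' 60| grep -E "tcp|wrist|gap|clock"
python3 -m creep '{"hand":[50,50,50,50,50],"delta_pos":[[0,0,-0.0005],[0,0,-0.0005],[0,0,0],[0,0,0],[0,0,0]],"turn":[0,0,0,0,0]}' 60| grep -E "tcp|wrist|gap|clock"

```

```text
clock: 38.6
tcp_pos: [0.5677, -0.0135, 0.1337]
wrist_force: [1.2, 1.2, 15.7]
finger_gap: 0.0546
clock: 39.02
tcp_pos: [0.5673, -0.0135, 0.1367]
wrist_force: [3.9, 0.3, 6.1]
finger_gap: 0.0546
clock: 39.43
tcp_pos: [0.5672, -0.0135, 0.1368]
wrist_force: [5.9, 0.8, 2.2]
finger_gap: 0.0549
```

```bash

python3 -m creep '{"hand":[68,68,68,70,70],"delta_pos":[[0,0,0],[0,0,0],[0,0,0],[0,0,0],[0,0,-0.02]],"turn":[0,0,0,0,0]}' 60| grep -E "tcp|wrist|gap|clock"
python3 -m creep '{"hand":[72,72,72,72,72],"delta_pos":[[0,0,-0.04],[0,0,-0.05],[0,0,-0.05],[0,0,-0.05],[0,0,-0.03]],"turn":[0,0,0,0,0]}' 60| grep -E "tcp|wrist|gap|clock"
python3 - <<'E'
from h import *
from m import rect
import time
c=cam('wrist','w11.png');W=cloud(c);np.save('w11.npy',W)
plan()
rect(W,.138,.1545,(.512,.620),(-.09,.1),'shallow')
rect(W,.172,.21,(.4,.56),(-.09,.1),'post near')
m=(W[...,0]>.53)&(W[...,0]<.6)&(abs(W[...,1]+.013)<.02)&(W[...,2]>.135)&(W[...,2]<.16)
P=W[m]
A=np.c_[P[:,:2]-P[:,:2].mean(0),np.ones(len(P))]
print(np.round(np.linalg.lstsq(A,P[:,2],rcond=None)[0],4),len(P))
c=cam('scene','s11.png');np.save('s11.npy',cloud(c))
im=cv2.imread('pics/s11.png')[120:270,110:260];cv2.imwrite('pics/s11c.png',cv2.resize(im,None,fx=4,fy=4,interpolation=2))
E
```

```text
clock: 39.85
tcp_pos: [0.564, -0.0131, 0.1498]
wrist_force: [-0.5, 0.2, -0.6]
finger_gap: 0.0701
clock: 40.27
tcp_pos: [0.5669, -0.0135, 0.3334]
wrist_force: [0.9, -1.3, -0.3]
finger_gap: 0.072
clock 40.32 tcp [ 0.5682 -0.0137  0.3372] jaw 87.94 gap 0.0718 F [1.3 0.  2.9] q6 -0.13
turn total -0.0 shift after turn (units) [0. 0. 0.] rows 0.0
shallow [566.6 -13.6] [ 56.1 108.6] 87.84 z 0.1491 5044 mean [ 0.5645 -0.0136  0.1491] x [0.5132 0.6191] y [-0.0419  0.0148]
post near [502. -13.] [50.1 11.7] 87.88 z 0.1923 809 mean [ 0.5016 -0.013   0.191 ] x [0.4954 0.5085] y [-0.0378  0.0118]
[1.000e-04 2.000e-03 1.491e-01] 2434
```

View pics/w11.png

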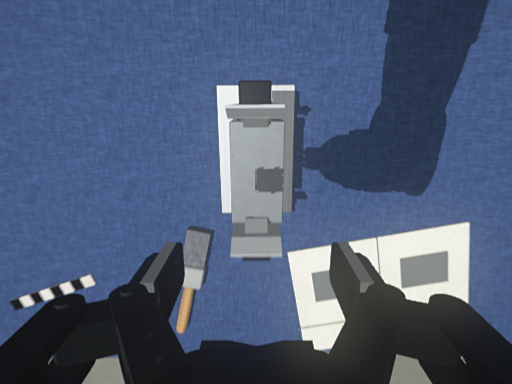

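View pics/s11c.png

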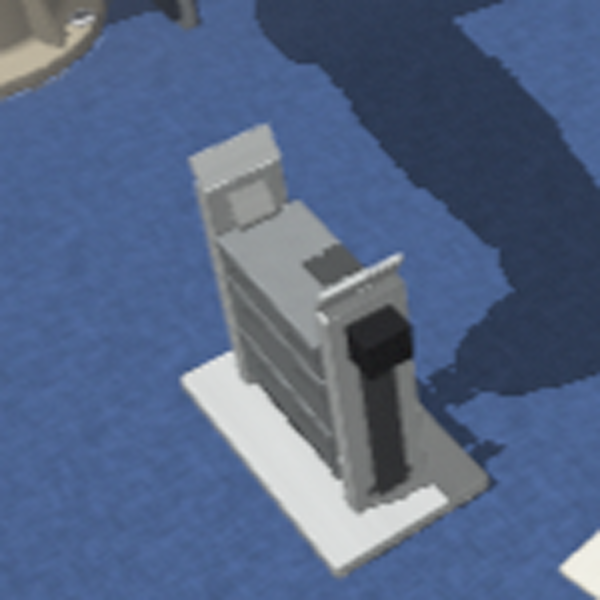

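The wrist view shows both noses over the lid, at (120,257) and (226,257). The scene view shows three boxes in one level column. I'll check that the -y sides are flush and that the bystanders haven't moved, then hand in.

```bash

python3 -m creep '{"hand":[72,72,72,72,72],"delta_pos":[[0,0,0],[0,0,0],[0,0,0],[0,0,0],[0,0,0]],"turn":[0,0,0,0,0]}' | grep -E "tcp|wrist"
python3 - <<'E'
from h import *
W=np.load('s11.npy').reshape(-1,3)
a=np.radians(-2.0);d=W-np.array([.5663,-.015,0])
X=d[:,0]*np.cos(a)+d[:,1]*np.sin(a);Y=-d[:,0]*np.sin(a)+d[:,1]*np.cos(a);Z=d[:,2]
for n,lo,hi in (('first',.040,.066),('deep',.08,.113),('shallow',.124,.142)):
    m=(abs(X)<.045)&(abs(Y+.026)<.012)&(Z>lo)&(Z<hi)
    p=np.polyfit(X[m],Y[m],1);print(n,m.sum(),'side y med',np.round(np.median(Y[m]),4),'slope',np.round(p[0],3))
A=np.load('scene0.npy');B=np.load('s11.npy')
for n,(r,c) in {'brush':(311,202),'vessel':(125,333)}.items():
    print(n,np.nanmedian(np.abs(A[r-10:r+10,c-10:c+10]-B[r-10:r+10,c-10:c+10])))
plan()
env.hand_in()
E
```

```text
tcp_pos: [0.5663, -0.0134, 0.3278]
wrist_force: [0.3, 0.1, -0.8]
first 88 side y med -0.0239 slope -0.007
deep 125 side y med -0.0241 slope -0.001
shallow 69 side y med -0.0248 slope 0.001
brush 0.0005464636659180955
vessel 0.001238188870172019
clock 40.78 tcp [ 0.5663 -0.0134  0.3278] jaw 87.94 gap 0.0722 F [ 0.3  0.1 -0.8] q6 -0.13
turn total -0.0 shift after turn (units) [0. 0. 0.] rows 0.0
the job is handed in; nothing more can be done
```

I loaded the cassette and handed the job in at about 41 s. The deep box is latched on the first box and the shallow box is latched on the deep one; handing in reported no verdict.

**Pressing:** I gripped each box by its long sides and pressed it down in small steps. The wrist force stayed under about 16 N at the samples I read, one per move call. The deep box met the catches firmly when lifted. The shallow box reached the stop at 15.7 N, then met the catches when raised.

**Final checks:**
- **Lid:** it reads about 149.1 mm above the table and level within 0.002 rad, and it stayed there after release. Both noses show over its ends.
- **Long sides:** the three boxes are flush within about 1 mm. The largest turn between them is about 0.008 rad, well under the 0.07 limit.
- **Position across the cassette:** the pile sits about 2 mm off the mid-line.
- **Bystanders:** the camera depth at the brush and the vessel changed by about 1 mm or less.
- **Gripper:** it is clear above the pile and touches nothing.

**Not checked or in disagreement:**
- I did not measure the first box's position end to end once it was covered; only the posts' 3.5 mm play limits it.
- One tilt fit of the shallow lid in the grip read 0.010 rad. It took in pixels of the near nose; refitted without them it read under 0.001 rad.

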